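Dock the vial tray on the sampler

ROBOT

A 6-joint arm with a two-finger parallel gripper is mounted at the origin on a cart in front of the work surface, level with it; the furniture and walls round the work are solid. World frame = base frame: x ahead of the robot, y to its left, z up, the work surface at z = 0. Lengths are in mm, angles in rad, forces in N, time in s.
With the tool pointing down it reaches from about 275 to 750 mm from the base axis. Payload 10.2 kg.
Tool frame: the origin (TCP) lies between the finger pads; the fingertips stand 11 mm ahead of it and the grasp point (between the pads) lies 8 mm behind it; x points along the fingers, y is the direction in which the jaws open and shut, and the axes are right-handed (so a half turn about x gives the same grasp; the last joint's range is limited). The gripper opens to 85 mm and grips with 20 to 120 N. Pads are 22 mm wide; open, the fingers measure 114 mm over their backs; the gripper's body (76 mm by 85 mm) begins 54 mm behind the grasp point. The pads swing forward as they close: fully open they stand 13 mm farther back than shut.
Start: joints at [1.011, 0.313, 1.498, -0, 1.331, -0.223], TCP at [173.509, 495.506, 242.294] pointing down, gripper open.
Joint ranges: [-2.94, 2.94], [-0.97, 2.17], [0.19, 2.56], [-1.23, 4.37], [0.02, 3.11], [-2.88, 2.88]. Speed limits (rad/s): [2.39, 2.39, 3.01, 3.14, 3.14, 3.14].

INTERFACE

Orientations are given as a unit quaternion [x, y, z, w].
In Python, from plant import ctrl, optics, finder gives the robot as it stands.
- The arm moves only by the shell command python3 -m jog 'ROWS' [OPENING]. ROWS is JSON, one flat list of numbers, 4 for each row, row after row: the shift along the tool's x, y, z in m, then the turn about the tool's x in rad. A call has 1 to 8 rows; each row shifts and turns the pose as measured when the row begins, along the tool's axes as they then stand; what a row does not reach is not made up. A row lasts 1/12 s, in which the tool goes at most 41.7 mm and 7.16 degrees, less where a joint would pass 70% of its speed; a pose out of reach is approached as far as the arm can. A call is refused whole if a number of a shift passes 0.0417 or a number of a turn 0.125, either way. A call with a gripper value outside its range is refused whole. OPENING is the finger opening in m, from 0 to 0.0854, set as the call begins (- or left out, the last holds). The fingers move at their own pace and stop on an object; the grip force is fixed at half the most. Time passes only in rows, so rows that do not move let the fingers close. It gives the time, the measured TCP pose, the force and the opening at its end, in the units of the state.
- ctrl.state(): the state, without advancing time (a new reading comes with each control period).
- optics.read_camera(name): name is "scene" or "top" or "wrist"; returns a dict with "pixels" (384x512x3 uint8, red, green, blue), "camera_matrix" (3x3 intrinsics, pixels), "rvec" (rotation vector, rad) and "tvec" (3), from world to camera coordinates, as OpenCV has them; the wrist camera has in their place "hand_eye" (4x4, takes a point from camera to tool coordinates, whose origin is the TCP and whose axes are the tool frame's). Camera axes: x right, y down, z forward; pixel columns grow to the right and rows downward; lengths in mm; the calibration is good to about 2 mm. The wrist camera is an equidistant fisheye: a pixel r from the principal point sees the ray r / f radians off the axis. A picture is of the moment at which its call begins: read the wrist's pose just before it. There is no depth.
- ctrl.finish_job(): hands the job in, once; it reports no verdict.
Trained networks look in a picture, given as the dict that the camera call returned (one of the last four; its "shot" number tells which), for a name from the list of things; names that differ only in an ending like _2 or _b are one class to them, and where a whole thing is asked for, a point or a joint stands for the part that bears it (a point fixed in the world has none). Each returns a list of dicts, best first, with "conf" (0 to 1); they miss things now and then, are a little off and sometimes report something else, mostly with a low value. They report only what shows in the picture. A call takes as long as a camera call. They do not tell look-alikes from the thing itself.
- finder.find_in(target, picture): "bbox" ([left, top, right, bottom] in pixels, round what is visible of it).
The state is a dict: "clock": time; "q": joint angles; "qvel": joint speeds; "joint_torque": joint torques, N m; "eef_pos": TCP position; "orientation": TCP orientation; "ft_force": force on the tool from outside, world axes, zero at the start; "ft_torque": the same for the moment, N m; "width": opening from 0.0 (shut) to 1.0 (fully open).
Only numpy, scipy, OpenCV 4.12 (cv2) and the standard library are available. Lean on these libraries where they do the work, as an engineer would, in place of code of your own. Each camera call takes 0.05 s, during which the arm holds its last target.

TASK

Make the vial tray ready for the sampler: slide it, lid on and without pressing hard, into the corner of the deck until it lies flush against both steel fences, then turn the clamp's blue cross-bar clockwise until it clicks over and the toe holds the tray's base flange. Only then lift the lid off by its blue rib and set it down, right way up, in the middle of the white mat, leaving the tray flush and clamped and the things round about where they are.

Things in the scene. Friction and masses are not known exactly. Their poses are not given: they have to be found in the camera images.
- sampler: low grey vial sampler, fixed; flat aluminium deck 276 x 222 mm, its top 45 mm above the bench. Origin on the bench under the deck; x runs along the deck away from the dark front panel, y to the left, z up. In these axes the deck reaches from x -126 to +150 and y -126 to +96 mm.
- far_fence (a point): middle of the far steel fence's face, where it meets the deck: sampler x +90, y +28 mm. The face looks to -x, is 104 mm long (along y); the fence is 10 mm thick and stands 16 mm above the deck. Axes as the sampler's.
- left_fence (a point): middle of the left steel fence's face, where it meets the deck: sampler x +30, y +70 mm. The face looks to -y, is 122 mm long (along x); the fence is 10 mm thick and 16 mm high. Axes as the sampler's.
- pillar (a point): top of the fixed steel pillar (22 mm across) behind the corner of the fences, at sampler x +128, y +66, 230 mm above the bench; its parked sampling arm points 125 mm to +y. Not to be handled.
- tray_mid (a point): loose grey vial tray, 0.3 to 0.65 kg. Base flange 128 (x) x 86 (y) x 8 mm high; body above it 104 x 62, with a shoulder for the lid 18 mm above the underside. Point: on the centre line, 15 mm above the underside. Starts on the deck up to 0.2 rad askew, 15 to 40 mm short of the fences. Slides under a few N; up to 15 N is fine, over 45 N on it too hard.
- tray_home (a point): where tray_mid is when the tray is flush in the corner, its flange against both fences: sampler x +26, y +27, 60 mm above the bench. Axes as the sampler's; the flush tray's axes are along these.
- clamp (a joint): angle of the swing clamp about its upright pivot, rad, growing clockwise seen from above: 0 parked (toe towards the sampler's -x), 1.40 locked (toe to +y, over the tray's right flange). Turns freely to 0.6, then a sprung detent resists with up to 0.2 N m: let go before 1.0 it springs back to 0.6, past 1.0 it clicks on to 1.40, its end.
- clamp_knob (a point): centre of the clamp's blue cross-bar, 46 x 13 mm and 19 high, on the pivot at sampler x -40, y -85; its top is 92 mm above the bench. The bar lies along the toe: at joint value q it points at the angle 2.81 - q from sampler x towards y. The point's axes equal the sampler's at q = 0 and turn with the clamp. Under it a 25 mm hub with the 80 mm toe; a small plunger block, no higher than the hub, stands 20 to 40 mm off.
- lid_grip (a point): centre of the blue rib, 62 (along x) x 14 x 16 mm high, on the loose clear lid, 103 x 61 mm, 80 g. The lid's lower edge is 25 mm below this point, its top plate 8 mm below. On the tray it sits centred, x along the tray's x, 28 mm above tray_mid, with about 1.5 mm play; it lifts straight off (4 mm overlap).
- mat: fixed flat mat, white with a blue edge, 180 (x) x 150 (y) x 3 mm, on the bench to the right or left of the sampler; origin at the centre of its underside
- tip_box: clear-lidded pipette tip box with pink base, 85 x 122 x 91 mm, loose bystander; origin at the centre of its underside
- wash_bottle: white plastic wash bottle with blue cap and bent spout, 68 x 113 x 196 mm, loose bystander; origin at the centre of its underside
- amber_bottle: brown glass bottle with black cap, 94 diameter, 229 tall mm, loose bystander; origin at the centre of its underside
- timer: small white bench timer with three keys, 64 x 68 x 19 mm, loose bystander; origin at the centre of its underside
- flask: clear 100 ml conical flask, 61 diameter, 104 tall mm, loose bystander; origin at the centre of its underside
Mind the look-alikes: they are no part of the job. There is more than one size of the mat; the one meant has the size given above.

How it is judged (in metres and radians):
On the way, in this order (a step that is already met when the one before it is completed fails the run):
1. the tray, lid on, lies flush against both fences (within 1.8 mm and 0.015 rad) while the clamp is still open (x of tray_mid in the frame of sampler above 0.0242 m and y of tray_mid in the frame of sampler above 0.0252 m and z of tray_mid in the frame of sampler below 0.064 m and angle between the x axis of tray_mid and the x axis of sampler, either way round below 0.015 rad and angle between tray_mid's own z axis and vertical below 0.03 rad and z of lid_grip in the frame of tray_mid below 0.032 m and horizontal distance between lid_grip and tray_mid below 0.006 m and value of joint clamp below 0.4 rad), for 0.2 s.
2. the clamp has clicked over to locked with the tray still flush and the lid on (x of tray_mid in the frame of sampler above 0.0242 m and y of tray_mid in the frame of sampler above 0.0252 m and z of tray_mid in the frame of sampler below 0.064 m and angle between the x axis of tray_mid and the x axis of sampler, either way round below 0.015 rad and angle between tray_mid's own z axis and vertical below 0.03 rad and z of lid_grip in the frame of tray_mid below 0.032 m and horizontal distance between lid_grip and tray_mid below 0.006 m and value of joint clamp above 1.25 rad), for 0.2 s.
At the end, for the whole second after the job is handed in: The tray lies on the deck flush against both fences (within 1.8 mm, 0.015 rad), the clamp is locked (over 1.25 rad), and the lid lies flat and right way up on the mat, the rib's centre within 40 mm of the mat's centre in each direction (x of tray_mid in the frame of sampler above 0.0242 m and y of tray_mid in the frame of sampler above 0.0252 m and z of tray_mid in the frame of sampler below 0.064 m and angle between the x axis of tray_mid and the x axis of sampler, either way round below 0.015 rad and angle between tray_mid's own z axis and vertical below 0.03 rad and value of joint clamp above 1.25 rad and z of lid_grip in the frame of mat between 0.024 and 0.032 m and x of lid_grip in the frame of mat between -0.04 and 0.04 m and y of lid_grip in the frame of mat between -0.04 and 0.04 m and angle between lid_grip's own z axis and vertical below 0.06 rad); the robot touches nothing.
It fails at once if the lid comes off before the clamp is locked (not (z of lid_grip in the frame of tray_mid below 0.032 m and horizontal distance between lid_grip and tray_mid below 0.006 m) and value of joint clamp below 1.2 rad).
It fails at once if the tray is pushed with more than 45 N (contact force between any of the arm, the fingers and tray above 45 N).
It fails at once if a bystander is shoved more than 30 mm or knocked over (distance of any of tip_box, wash_bottle, amber_bottle, timer, flask from where it was at the start of the episode above 0.03 m or angle between any of tip_box, wash_bottle, amber_bottle, timer, flask's own z axis and vertical above 0.5 rad).
It also fails if it takes over 72 s, if anything falls off the work surface, if the arm or the gripper's body presses on something with over 40 N, if the wrist force passes 120 N, or if a joint passes its speed limit or range.

## Working session

There is one attempt and no reset: what is moved stays moved. The work goes in short steps, Python scripts to look and compute and a shell command to move; the robot and the scene stay as the last step left them, time stands still between calls to the robot, and variables do not carry over. Pictures are saved under pics/ and viewed, and the job is handed in when it is done.

```bash
ls; mkdir -p pics
cat > h.py <<'E'
import numpy as np,cv2
from scipy.spatial.transform import Rotation as R
from plant import ctrl,optics,finder
def snap(n,f):
    p=optics.read_camera(n); cv2.imwrite('pics/'+f+'.png',p['pixels'][:,:,::-1]); return p
def proj(p,X):
    X=np.asarray(X,float).reshape(-1,3)
    return cv2.projectPoints(X,np.array(p['rvec'],float),np.array(p['tvec'],float),np.array(p['camera_matrix'],float),None)[0].reshape(-1,2)
def ray(p,uv):
    K=np.array(p['camera_matrix']);Rm=cv2.Rodrigues(np.array(p['rvec'],float))[0];t=np.array(p['tvec'],float).ravel()
    d=Rm.T@np.linalg.inv(K)@np.array([uv[0],uv[1],1.]); return -Rm.T@t,d
def at(p,uv,z):
    c,d=ray(p,uv); return c+d*(z-c[2])/d[2]
def wat(p,s,uv,z):
    K=np.array(p['camera_matrix']);x=(uv[0]-K[0,2]);y=(uv[1]-K[1,2]);r=np.hypot(x,y);th=r/K[0,0]
    d=np.array([x/r*np.sin(th),y/r*np.sin(th),np.cos(th)]) if r>0 else np.array([0,0,1.])
    H=np.array(p['hand_eye']);Rt=R.from_quat(s['orientation']).as_matrix();c=np.array(s['eef_pos'])+Rt@H[:3,3];d=Rt@H[:3,:3]@d
    return c+d*(z-c[2])/d[2]
def wproj(p,s,X):
    K=np.array(p['camera_matrix']);H=np.array(p['hand_eye']);Rt=R.from_quat(s['orientation']).as_matrix()
    X=np.asarray(X,float).reshape(-1,3);T=(X-np.array(s['eef_pos']))@Rt; C=(T-H[:3,3])@H[:3,:3]
    r=np.hypot(C[:,0],C[:,1]);th=np.arctan2(r,C[:,2]);return np.c_[K[0,2]+K[0,0]*th*C[:,0]/r,K[1,2]+K[1,1]*th*C[:,1]/r]
E
python3 - <<'E'
from h import *
print(ctrl.state())
for n in ['scene','top','wrist']:
    p=snap(n,n+'0'); print(n,p['camera_matrix'],p.get('rvec'),p.get('tvec'),p.get('hand_eye'))
    for t in ['sampler','tray_mid','clamp','clamp_knob','lid_grip','mat','tip_box','wash_bottle','amber_bottle','timer','flask']:
        print(t,[(np.round(d['bbox']).astype(int).tolist(),round(d['conf'],2)) for d in finder.find_in(t,p)])
E
```

```text
pics
{'clock': 0.0, 'q': array([ 1.01060420e+00,  3.13444767e-01,  1.49844786e+00, -1.71124081e-05,
        1.33099861e+00, -2.23398122e-01]), 'qvel': array([-9.88612793e-04,  5.67150438e-04, -1.08960971e-04,  4.54282156e-05,
        1.11534252e-03,  3.30690281e-05]), 'joint_torque': array([-1.95848996e-03, -4.12260461e+01, -2.59742063e+01, -3.55708244e-04,
        4.13622693e-03,  5.98865981e-06]), 'eef_pos': array([173.37247571, 495.28459471, 241.73369025]), 'orientation': array([ 0.11808466,  0.69727452, -0.11893781,  0.69693476]), 'ft_force': array([-0.26227523, -0.12338492, -0.32303366]), 'ft_torque': array([-0.01585075, -0.00115791,  0.01913211]), 'width': 0.995744726368729}
scene [[415.55595027   0.         260.05486903]
 [  0.         415.55595027 190.67115929]
 [  0.           0.           1.        ]] [ 0.79230001 -2.21098278  1.45797573] [ 531.65348638  258.45450664 1348.18365893] None
sampler [([236, 165, 339, 234], 0.84)]
tray_mid []
clamp [([278, 165, 280, 171], 0.45)]
clamp_knob [([312, 191, 328, 212], 0.53)]
lid_grip []
mat [([228, 243, 293, 278], 0.96), ([132, 269, 2
[... 957 characters left out ...]
, 203, 193], 0.61)]
flask [([197, 153, 207, 163], 0.75)]
wrist [[297.31863964   0.         254.34951732]
 [  0.         297.31863964 195.33847003]
 [  0.           0.           1.        ]] None None [[ 8.31018099e-04 -3.05633803e-01  9.52148774e-01 -1.31785292e+02]
 [ 9.99999603e-01  5.58940575e-04 -6.93365001e-04 -6.89663605e-01]
 [-3.20278801e-04  9.52148973e-01  3.05634146e-01 -7.79199779e+01]
 [ 0.00000000e+00  0.00000000e+00  0.00000000e+00  1.00000000e+00]]
sampler [([90, 357, 120, 380], 0.89)]
tray_mid []
clamp []
clamp_knob []
lid_grip []
mat [([165, 313, 231, 346], 0.83)]
tip_box [([2, 355, 24, 382], 0.65)]
wash_bottle [([92, 358, 119, 384], 0.27)]
amber_bottle []
timer []
flask []
```

Run:
```python
import cv2
a=cv2.imread('pics/top0.png');cv2.imwrite('pics/top0c.png',cv2.resize(a[120:270,80:400],(800,375),interpolation=cv2.INTER_CUBIC))
a=cv2.imread('pics/scene0.png');cv2.imwrite('pics/scene0c.png',cv2.resize(a[140:350,100:380],(800,600),interpolation=cv2.INTER_CUBIC))
```

```text
(no output)
```

View pics/top0c.png

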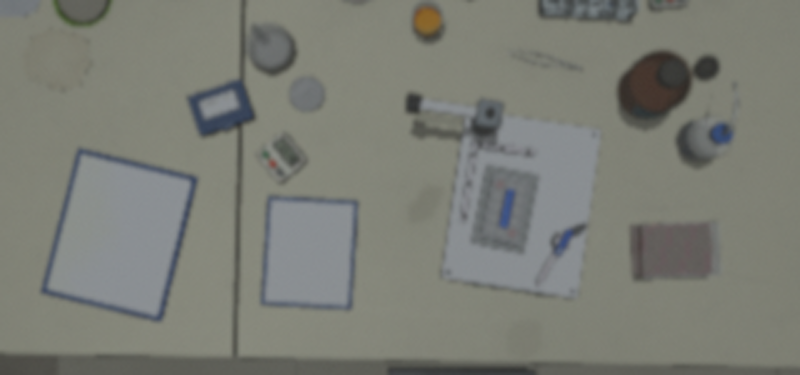

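View pics/scene0c.png

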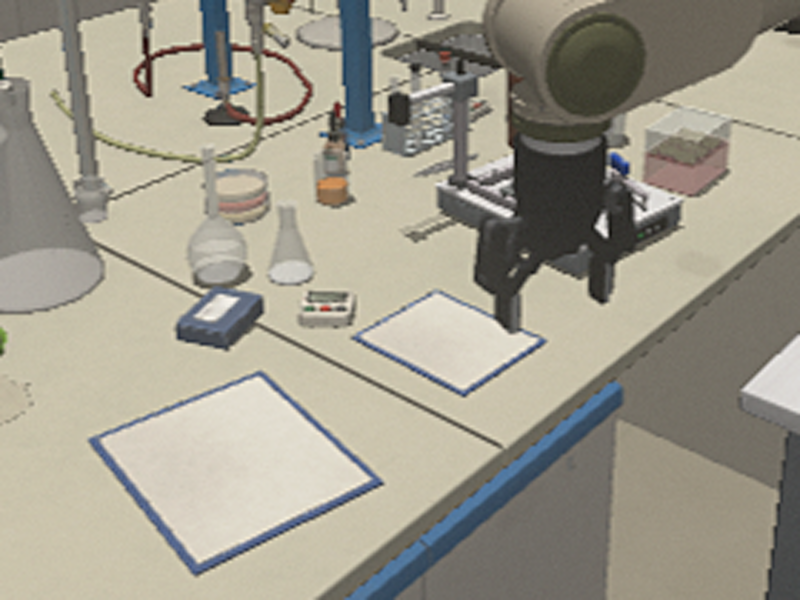

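View pics/wrist0.png

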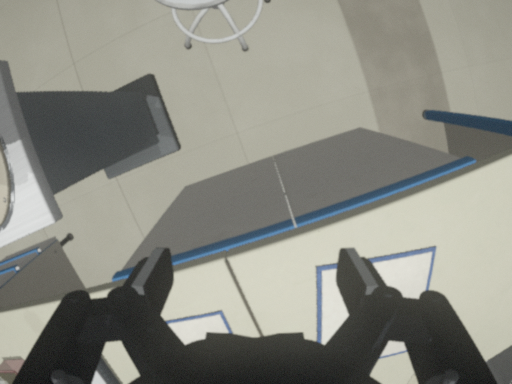

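Run:
```python
from h import *
p=optics.read_camera('top')
f=lambda c:(80+c[0]/2.5,120+c[1]/2.5)
for nm,z,cs in [('big',3,[(80,150),(196,178),(160,319),(43,292)]),('small',3,[(268,197),(357,202),(351,307),(262,303)]),('deck',45,[(487,113),(600,128),(577,298),(442,278)])]:
    P=np.array([at(p,f(c),z) for c in cs]);print(nm,P.round().tolist(),P.mean(0).round(),np.linalg.norm(P-np.roll(P,-1,0),axis=1).round())
    print(np.degrees(np.arctan2(*(P[0]-P[3])[[1,0]])))
for nm,z,c in [('pillar',230,(488,113)),('lid rib',96,(507,209)),('knob',92,(565,240)),('rib',96,(511,190)),('rib',96,(502,228))]: print(nm,at(p,f(c),z).round())
K=np.array(p['camera_matrix']);a=p['pixels'][:,:,::-1]
cv2.imwrite('pics/top1c.png',cv2.resize(a[150:245,235:330],(800,800)[:2],interpolation=cv2.INTER_CUBIC)[:600])
```

```text
big [[624.0, 670.0, 3.0], [580.0, 477.0, 3.0], [347.0, 530.0, 3.0], [389.0, 724.0, 3.0]] [485. 600.   3.] [198. 239. 198. 241.]
-12.856858556501173
small [[551.0, 357.0, 3.0], [545.0, 209.0, 3.0], [372.0, 216.0, 3.0], [376.0, 363.0, 3.0]] [461. 286.   3.] [147. 173. 147. 175.]
-1.963387664675215
deck [[691.0, -1.0, 45.0], [670.0, -184.0, 45.0], [395.0, -149.0, 45.0], [424.0, 68.0, 45.0]] [545. -66.  45.] [184. 276. 219. 276.]
-14.477547599301658
pillar [670.  11. 230.]
lid rib [535. -30.  96.]
knob [ 488. -122.   92.]
rib [565. -36.  96.]
rib [506. -23.  96.]
```

View pics/top1c.png

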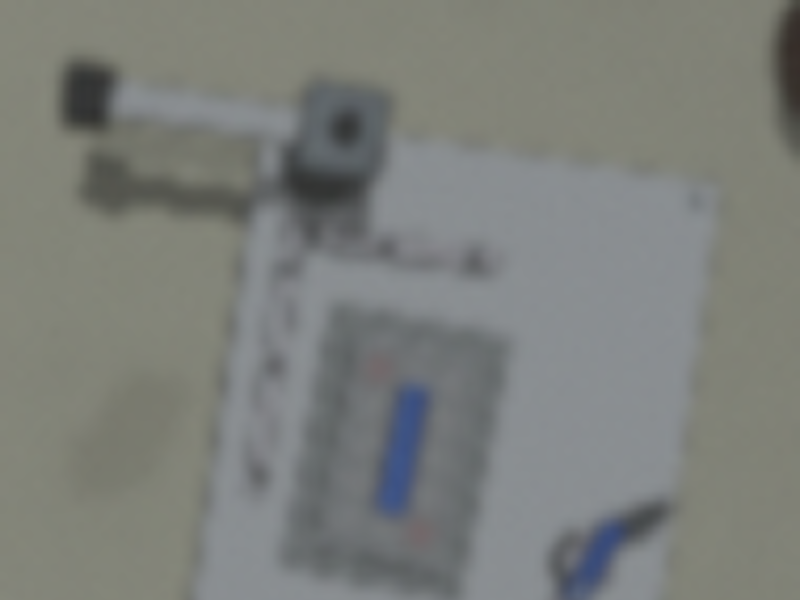

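```bash
cat >> h.py <<'E'
def go(target,yaw=None,s=None):
    """print tool-frame shift (m) and turn about tool x needed; yaw = world angle of tool z"""
    s=s or ctrl.state();Rt=R.from_quat(s['orientation']).as_matrix()
    d=Rt.T@(np.array(target)-s['eef_pos'])/1000
    y0=np.arctan2(Rt[1,2],Rt[0,2]);print('shift',d.round(4),'toolz yaw now',round(y0,4),end=' ')
    if yaw is not None: print('turn about x',round(-((yaw-y0+np.pi)%(2*np.pi)-np.pi),4))
    print('tilt',Rt[:,0].round(4))
E
python3 - <<'E'
from h import *
s=ctrl.state();print(R.from_quat(s['orientation']).as_matrix().round(3))
go([450,-30,250],-0.128)
E
```

```text
[[-0.     0.33   0.944]
 [-0.     0.944 -0.33 ]
 [-1.    -0.    -0.   ]]
shift [-0.0077 -0.4046  0.4346] toolz yaw now -0.3368 turn about x -0.2088
tilt [-0.e+00 -1.e-04 -1.e+00]
```

```bash
python3 -m jog '[-0.004,-0.027,0.029,-0.1, -0.004,-0.03,0.026,-0.109, 0,-0.033,0.023,0, 0,-0.033,0.023,0, 0,-0.033,0.023,0, 0,-0.033,0.023,0, 0,-0.033,0.023,0, 0,-0.033,0.023,0]' 0.05; python3 -m jog '[0,-0.033,0.023,0, 0,-0.033,0.023,0, 0,-0.033,0.023,0, 0,-0.033,0.023,0, 0,-0.033,0.023,0, 0,-0.033,0.023,0]';  python3 -c "
from h import *
go([430,-40,260],-0.128)"
```

```text
clock: 2.52
eef_pos: [325.2, 206.1, 249.8]
orientation: [0.038, 0.705, -0.037, 0.707]
ft_force: [1.4, 0.3, 0.4]
width: 0.582
clock: 3.02
eef_pos: [442.8, -15.0, 251.6]
orientation: [0.039, 0.704, -0.037, 0.709]
ft_force: [0.9, 1.5, 1.2]
width: 0.586
shift [-0.0085 -0.0262 -0.0099] toolz yaw now -0.1074 turn about x 0.0206
tilt [ 0.0072  0.0016 -1.    ]
```

Run:
```python
from h import *
import pickle
s=ctrl.state();p=snap('wrist','w1');pickle.dump((s,p),open('w1.pkl','wb'))
a=cv2.imread('pics/w1.png');cv2.imwrite('pics/w1b.png',cv2.resize(a,(800,600),interpolation=cv2.INTER_CUBIC))
```

```text
(no output)
```

View pics/w1b.png

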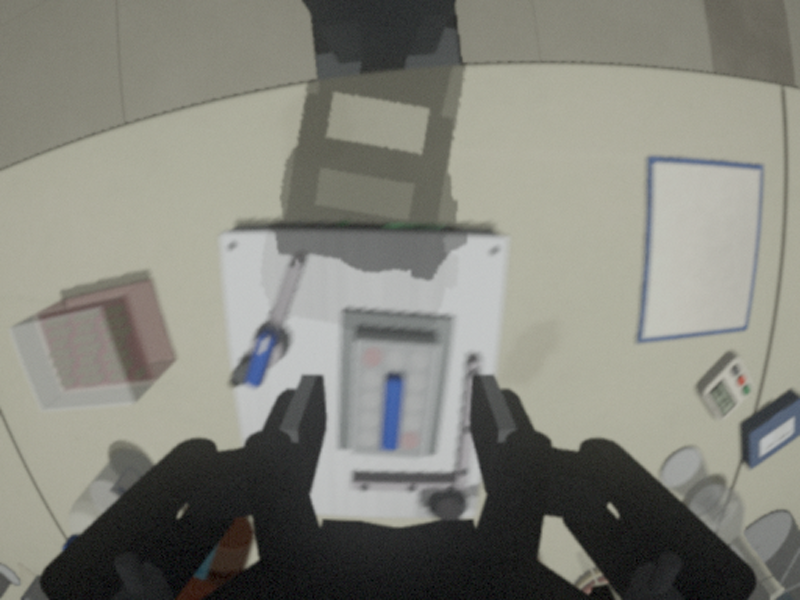

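Run:
```python
import cv2
a=cv2.imread('pics/w1.png');cv2.imwrite('pics/w1c.png',cv2.resize(a[140:340,135:335],(800,800),interpolation=cv2.INTER_CUBIC)[:,:])
b=cv2.resize(a[140:240,135:335],(800,400),interpolation=cv2.INTER_CUBIC);c=cv2.resize(a[235:335,135:335],(800,400),interpolation=cv2.INTER_CUBIC)
cv2.imwrite('pics/w1d.png',b);cv2.imwrite('pics/w1e.png',c)
```

```text
(no output)
```

View pics/w1d.png

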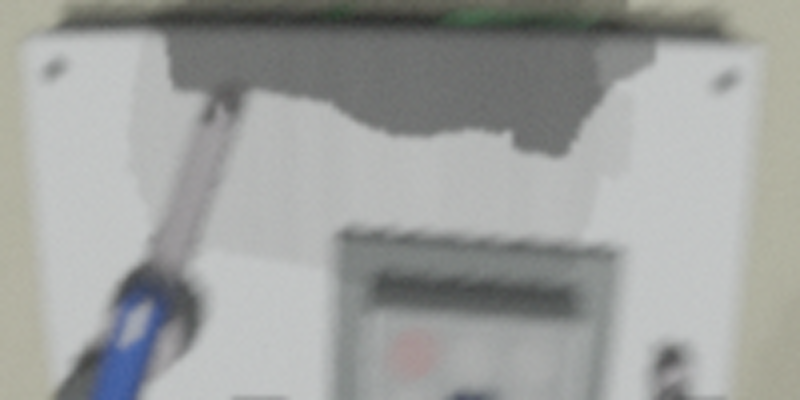

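View pics/w1e.png

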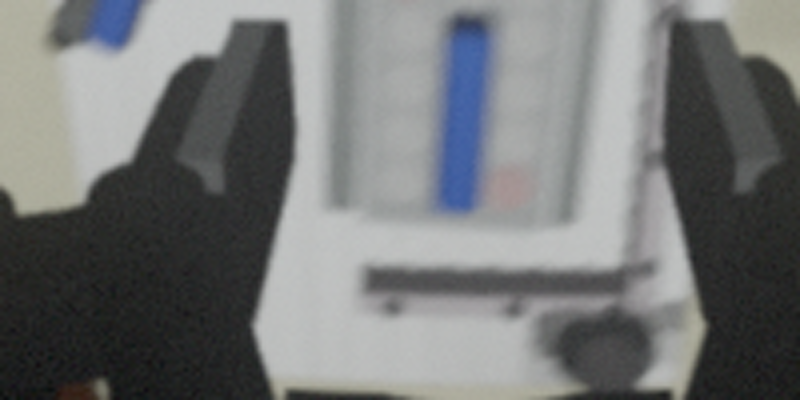

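Run:
```python
from h import *
import pickle
s,p=pickle.load(open('w1.pkl','rb'))
d=lambda u,v:(135+u/4,140+v/4)
e=lambda u,v:(135+u/4,235+v/4)
def W(n,uv,z):
    x=wat(p,s,uv,z);print(n,x.round(1));return x
a=W('deck-y',d(22,45),45);b=W('deck+y',d(762,45),45);v=b-a;print(np.linalg.norm(v),'yaw',np.arctan2(-v[0],v[1]))
a=W('ff -y',e(362,268),45);b=W('ff +y',e(650,268),45);v=b-a;print(np.linalg.norm(v),'yaw',np.arctan2(-v[0],v[1]))
print('->104 mid')
a=W('fl -x-y',d(338,235),53);b=W('fl -x+y',d(620,250),53);v=b-a;print(np.linalg.norm(v),'yaw',np.arctan2(-v[0],v[1]))
c=W('fl +x-y',e(325,210),53);f=W('fl+x+y',e(575,224),53);v=f-c;print(np.linalg.norm(v),'yaw',np.arctan2(-v[0],v[1]))
print(np.linalg.norm(c-a),np.linalg.norm(f-b),'c',(a+b+c+f)/4)
v=c-a;print(np.arctan2(v[1],v[0]));v=f-b;print(np.arctan2(v[1],v[0]))
a=W('rib-x',e(470,30),96);b=W('rib+x',e(456,212),96);v=b-a;print(np.linalg.norm(v),'yaw',np.arctan2(v[1],v[0]),(a+b)/2)
a=W('knob1',d(148,290),92);b=W('knob2',e(115,45),92);v=b-a;print(np.linalg.norm(v),'yaw',np.arctan2(v[1],v[0]),(a+b)/2)
W('pillar',e(605,355),230)
```

```text
deck-y [ 404.2 -149.4   45. ]
deck+y [429.4  69.7  45. ]
220.5150701658008 yaw -0.11482064530637995
ff -y [629.8 -77.1  45. ]
ff +y [641.7  25.5  45. ]
103.35870362904967 yaw -0.11558165222197951
->104 mid
fl -x-y [471.7 -59.9  53. ]
fl -x+y [485.3  22.4  53. ]
83.35350651721424 yaw -0.16383727058083425
fl +x-y [597.2 -84.1  53. ]
fl+x+y [ 6.118e+02 -2.000e-01  5.300e+01]
85.12639286168594 yaw -0.17268243846944675
127.8475391595784 128.56532252762707 c [541.50546573 -30.47166236  53.        ]
-0.19059470002281378
-0.17667862090077227
rib-x [511.  -24.9  96. ]
rib+x [571.  -35.7  96. ]
61.002775416848884 yaw -0.17732045133701252 [540.99593605 -30.28840276  96.        ]
knob1 [ 469.  -107.7   92. ]
knob2 [ 508.8 -126.6   92. ]
44.051887280591814 yaw -0.4417602917885424 [ 488.89314441 -117.13642776   92.        ]
pillar [508.3  -0.8 230. ]
```

```bash
python3 -c "
from h import *
go([541,-30.4,130],-0.176)"
```

```text
shift [0.1221 0.0005 0.0951] toolz yaw now -0.1112 turn about x 0.0648
tilt [ 0.0081 -0.001  -1.    ]
```

```bash
python3 -m jog '[0.02,0,0.016,0.065, 0.02,0,0.016,0, 0.02,0,0.016,0, 0.02,0,0.016,0, 0.02,0,0.016,0, 0.02,0,0.016,0, 0,0,0,0]' 0.045; python3 -c "
from h import *
go([541,-30.4,94],-0.176)
p=snap('wrist','w2')"
```

```text
clock: 3.65
eef_pos: [547.4, -43.0, 128.1]
orientation: [0.066, 0.699, -0.067, 0.709]
ft_force: [-0.8, -0.6, -1.2]
width: 0.525
shift [ 0.0339  0.0112 -0.0091] toolz yaw now -0.1886 turn about x -0.0126
tilt [ 0.013  -0.003  -0.9999]
```

View pics/w2.png

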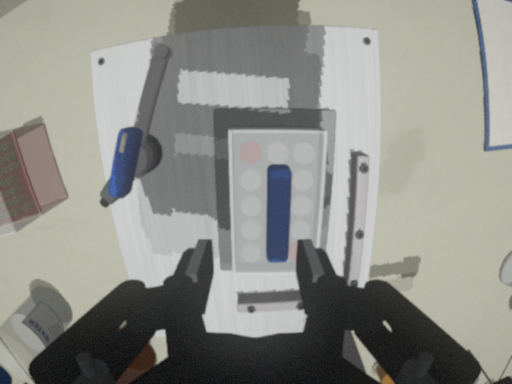

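```bash
python3 -m jog '[0.006,0.0055,-0.0045,-0.0126, 0.006,0.0055,-0.0045,0, 0,0,0,0, 0,0,0,0]' 0.045; python3 -c "
from h import *
go([541,-30.4,94],-0.176)
s=ctrl.state();p=snap('wrist','w3')
print(wproj(p,s,[[541,-30.4,96],[511,-24.9,96],[571,-35.7,96]]))
a=cv2.imread('pics/w3.png');cv2.imwrite('pics/w3c.png',cv2.resize(a[90:290,160:360],(600,600),interpolation=cv2.INTER_CUBIC))"
```

```text
clock: 4.03
eef_pos: [538.8, -28.4, 119.7]
orientation: [0.06, 0.698, -0.062, 0.711]
ft_force: [-0.3, -1.0, 0.0]
width: 0.528
shift [ 0.0258 -0.0015  0.0021] toolz yaw now -0.1735 turn about x 0.0025
tilt [ 0.0174 -0.0042 -0.9998]
[[253.13615081 244.47687814]
 [253.50143085 195.19502456]
 [253.14898626 286.30609021]]
```

View pics/w3c.png

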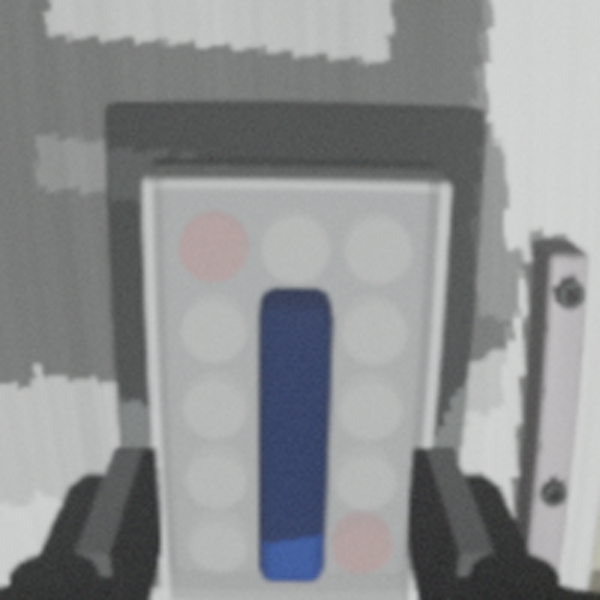

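```bash
python3 -m jog '[0.006,0,0,0, 0.006,0,0,0, 0.006,0,0,0, 0.004,0,0,0, 0.002,0,0,0, 0,0,0,0]' 0.045; python3 -c "
from h import *
go([538.5,-28,94],-0.176)"
```

```text
clock: 4.58
eef_pos: [539.4, -28.8, 94.7]
orientation: [0.06, 0.697, -0.063, 0.711]
ft_force: [0.8, 0.7, -0.7]
width: 0.528
shift [ 0.0006  0.0006 -0.001 ] toolz yaw now -0.1739 turn about x 0.0021
tilt [ 0.0197 -0.0049 -0.9998]
```

Close on the rib.

```bash
python3 -m jog '[0,0.0006,0,0, 0,0,0,0, 0,0,0,0, 0,0,0,0, 0,0,0,0, 0,0,0,0]' 0.0; python3 -c "
from h import *
go([538.5,-28,94],-0.176)
print(ctrl.state()['ft_force'])
p=snap('wrist','w4')"
```

```text
clock: 5.08
eef_pos: [539.8, -28.2, 95.0]
orientation: [0.06, 0.697, -0.063, 0.712]
ft_force: [0.0, 1.0, -1.0]
width: 0.145
shift [ 0.001  -0.     -0.0013] toolz yaw now -0.1742 turn about x 0.0018
tilt [ 0.0203 -0.0049 -0.9998]
[ 0.02427575  1.00997553 -0.96440644]
```

View pics/w4.png

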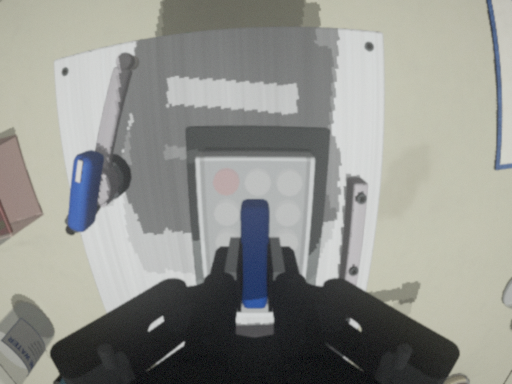

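```bash
python3 -m jog '[0.0002,0,0.004,-0.03, 0.0002,0,0.004,-0.03, 0.0001,0,0.005,0, 0.0001,0,0.005,0, 0,0,0,0]'; python3 -c "
from h import *
go([571.9,-16.7,94.7],-0.115)
print(ctrl.state()['ft_force'])"
```

```text
clock: 5.55
eef_pos: [557.3, -30.4, 94.8]
orientation: [0.039, 0.7, -0.041, 0.712]
ft_force: [-0.0, -0.3, -0.0]
width: 0.142
shift [0.0002 0.0152 0.0129] toolz yaw now -0.1132 turn about x 0.0018
tilt [ 0.0167 -0.0042 -0.9999]
[-0.02350191 -0.29761026 -0.03686494]
```

```bash
python3 -m jog '[0,0.004,0.003,0, 0,0.004,0.003,0, 0,0.003,0.003,0, 0,0,0,0]'; python3 -c "
from h import *
go([571.9,-16.7,94.7],-0.115)
s=ctrl.state();p=snap('wrist','w5')
print(s['ft_force'])
a=cv2.imread('pics/w5.png');cv2.imwrite('pics/w5c.png',cv2.resize(a[100:350,130:400],(800,740),interpolation=cv2.INTER_CUBIC)[:600])"
```

```text
clock: 5.88
eef_pos: [568.6, -20.1, 94.8]
orientation: [0.039, 0.7, -0.042, 0.712]
ft_force: [-0.5, -0.3, -0.0]
width: 0.141
shift [0.0001 0.0038 0.0029] toolz yaw now -0.115 turn about x 0.0
tilt [ 0.0168 -0.0053 -0.9998]
[-0.48981329 -0.25561192 -0.03987376]
```

View pics/w5c.png

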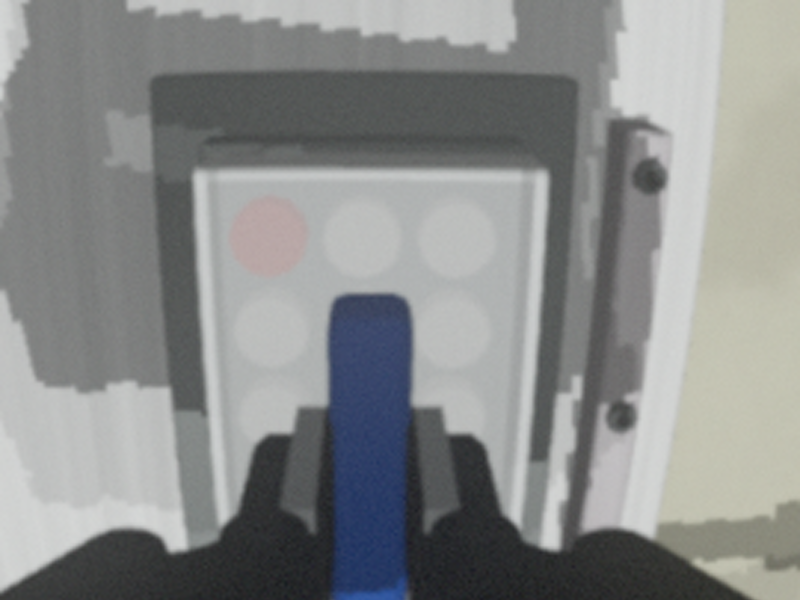

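```bash
python3 -m jog '[0,0.002,0,0, 0,0.002,0,0, 0,0.001,0,0]'; python3 -m jog '[0,0.001,0,0, 0,0.001,0,0]';  python3 -m jog '[0,0.001,0,0, 0,0.001,0,0]'
```

```text
clock: 6.18
eef_pos: [569.3, -15.2, 94.8]
orientation: [0.039, 0.7, -0.042, 0.712]
ft_force: [0.3, -2.7, -0.2]
width: 0.142
clock: 6.35
eef_pos: [569.5, -13.3, 94.8]
orientation: [0.039, 0.7, -0.043, 0.712]
ft_force: [-2.2, -7.0, 0.5]
width: 0.141
clock: 6.52
eef_pos: [569.4, -12.8, 94.9]
orientation: [0.038, 0.7, -0.044, 0.712]
ft_force: [-1.3, -6.7, 0.8]
width: 0.141
```

```bash
python3 -c "
from h import *
go([571.9,-16.7,94.7],-0.115)
s=ctrl.state();p=snap('wrist','w6')
print(s['ft_force'])
a=cv2.imread('pics/w6.png');cv2.imwrite('pics/w6c.png',cv2.resize(a[100:350,130:400],(800,740),interpolation=cv2.INTER_CUBIC)[:600])"
```

```text
shift [ 0.0003 -0.0035  0.003 ] toolz yaw now -0.1157 turn about x -0.0007
tilt [ 0.0167 -0.0097 -0.9998]
[-1.25692051 -6.71413544  0.78052447]
```

View pics/w6c.png

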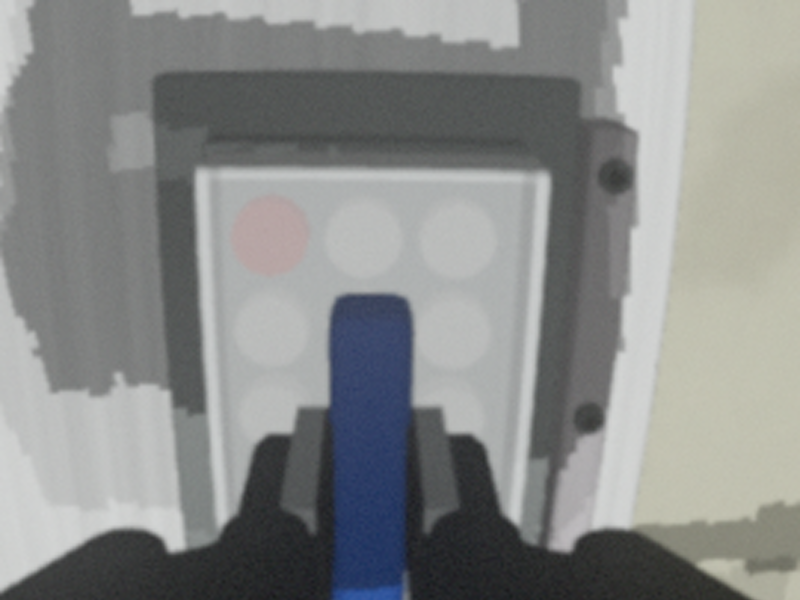

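```bash
python3 -m jog '[0,0,0.0015,0, 0,0,0.0015,0]'; python3 -m jog '[0.0001,0,0.0015,0, 0,0,0.001,0]'; python3 -m jog '[0,0.0005,0.001,0, 0,0,0.001,0]'; python3 -c "
from h import *
go([571.9,-16.7,94.7],-0.115)
s=ctrl.state();print(s['ft_force'])"
```

```text
clock: 6.73
eef_pos: [570.6, -13.4, 94.9]
orientation: [0.038, 0.702, -0.044, 0.71]
ft_force: [-11.2, 0.2, 6.6]
width: 0.142
clock: 6.9
eef_pos: [570.6, -13.2, 94.9]
orientation: [0.039, 0.704, -0.044, 0.708]
ft_force: [-6.1, -2.6, 3.4]
width: 0.144
clock: 7.07
eef_pos: [570.8, -13.2, 95.1]
orientation: [0.039, 0.706, -0.045, 0.706]
ft_force: [-6.7, -1.7, 4.2]
width: 0.142
shift [ 0.0004 -0.0033  0.0015] toolz yaw now -0.1183 turn about x -0.0033
tilt [-0.0012 -0.0084 -1.    ]
[-6.71362374 -1.66357119  4.21449887]
```

```bash
python3 -m jog '[0,0.001,0,0, 0,0.001,0,0, 0,0.0007,0.0005,0]'; python3 -m jog '[0,0,0,0, 0,0,0,0, 0,0,0,0]' 0.03; python3 -c "
from h import *
go([571.9,-16.7,94.7],-0.115)
s=ctrl.state();p=snap('wrist','w7')
print(s['ft_force'])
a=cv2.imread('pics/w7.png');cv2.imwrite('pics/w7c.png',cv2.resize(a[100:350,130:400],(800,740),interpolation=cv2.INTER_CUBIC)[:600])"
```

```text
clock: 7.32
eef_pos: [571.0, -12.8, 95.7]
orientation: [0.038, 0.707, -0.047, 0.705]
ft_force: [-5.1, -4.6, 1.0]
width: 0.142
clock: 7.57
eef_pos: [571.0, -12.3, 95.7]
orientation: [0.038, 0.706, -0.047, 0.705]
ft_force: [0.1, 0.5, -0.2]
width: 0.351
shift [ 0.0011 -0.0042  0.0014] toolz yaw now -0.1204 turn about x -0.0054
tilt [-0.0025 -0.0113 -0.9999]
[ 0.11211399  0.54475683 -0.22014192]
```

View pics/w7c.png

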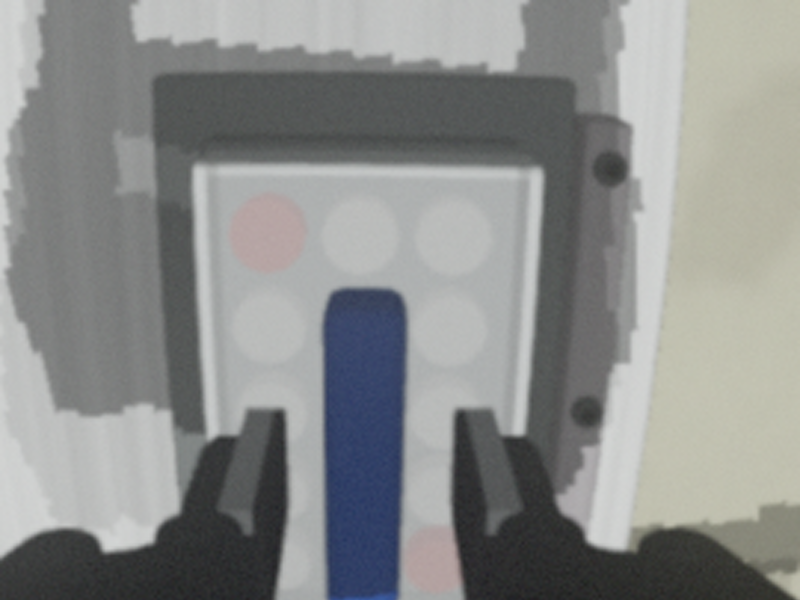

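```bash
python3 -m jog '[-0.02,0,0,0, -0.03,0,-0.01,0, -0.03,0,-0.025,0, -0.02,0,-0.03,0, 0,0,-0.02,0, 0,0,-0.01,0, 0,0,0,0, 0,0,0,0]'; python3 -c "
from h import *
import pickle
go([489,-118,105],-0.44)
s=ctrl.state();p=snap('wrist','w8');pickle.dump((s,p),open('w8.pkl','wb'))
a=cv2.imread('pics/w8.png')
cv2.imwrite('pics/w8b.png',cv2.resize(a,(800,600)))
cv2.imwrite('pics/w8c.png',cv2.resize(a[180:360,190:430],(800,600),interpolation=cv2.INTER_CUBIC))"
```

```text
clock: 8.28
eef_pos: [473.6, 2.5, 200.3]
orientation: [0.039, 0.706, -0.045, 0.706]
ft_force: [-0.5, -0.1, 0.6]
width: 0.351
shift [ 0.0963 -0.117   0.0295] toolz yaw now -0.1187 turn about x 0.3213
tilt [-7.0e-04 -8.8e-03 -1.0e+00]
```

View pics/w8b.png

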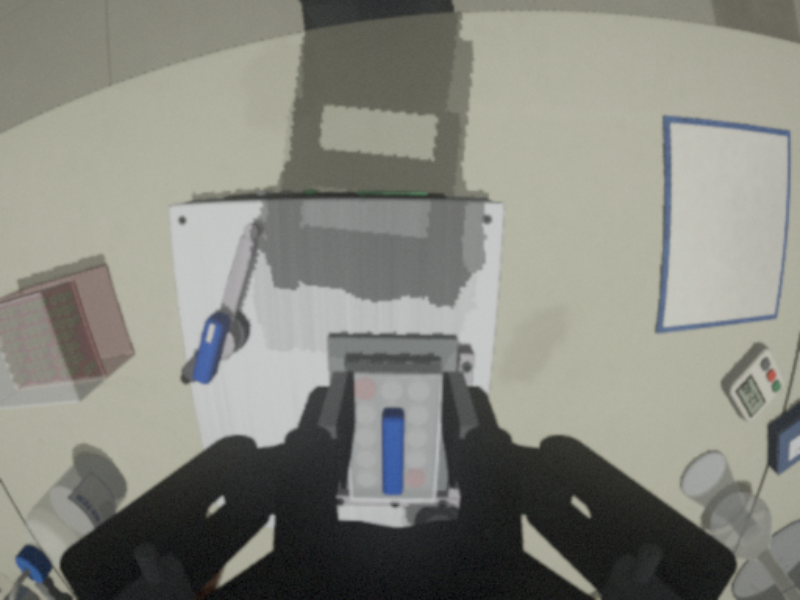

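View pics/w8c.png

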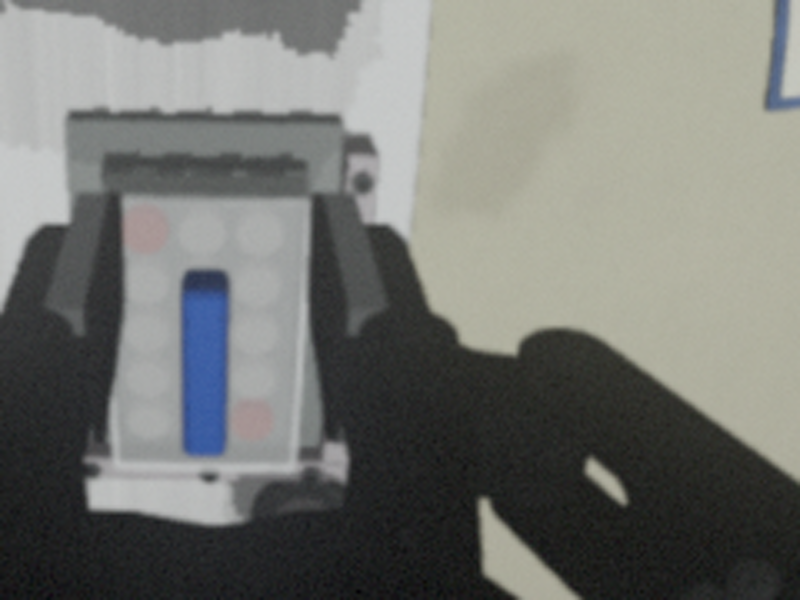

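Run:
```python
from h import *
import pickle
s,p=pickle.load(open('w8.pkl','rb'))
g=cv2.cvtColor(p['pixels'],cv2.COLOR_RGB2GRAY).astype(float)
def edge(us,v0,v1,z,n):
    # strongest vertical gradient dark<->light per column
    P=[]
    for u in us:
        c=cv2.GaussianBlur(g,(3,3),0)[v0:v1,u];gr=np.abs(np.gradient(c));k=gr.argmax()
        w=gr[max(k-2,0):k+3];v=v0+(np.arange(max(k-2,0),max(k-2,0)+len(w))*w).sum()/w.sum()
        P.append(wat(p,s,(u,v),z))
    P=np.array(P);m=np.polyfit(P[:,1],P[:,0],1);r=P[:,0]-np.polyval(m,P[:,1]);k=abs(r)<2*r.std()+.2;m=np.polyfit(P[k,1],P[k,0],1)
    print(n,'yaw',-np.arctan(m[0]),'x at y=-15',np.polyval(m,-15),'rms',r[k].std());return m
a=edge(list(range(112,165))+list(range(290,318)),122,140,45,'deck')
b=edge(range(214,290),208,222,53,'flange')
print('dist',(np.polyval(b,-15)-np.polyval(a,-15))*np.cos(.115))
```

```text
deck yaw -0.1264492471305031 x at y=-15 415.8313648099286 rms 1.121016643833422
flange yaw -0.13024579236771447 x at y=-15 501.7493148999628 rms 0.41805067051903544
dist 85.35044349840913
```

```bash
python3 -m jog '[-0.03,0,0.015,0, -0.03,-0.005,0.015,0, -0.02,0,0.01,0, 0,0,0,0, 0,0,0,0, 0,0,0,0]' 0.085; python3 -c "
from h import *
import pickle
go([489,-118,105],-0.44)
s=ctrl.state();p=snap('wrist','w9');pickle.dump((s,p),open('w9.pkl','wb'))
a=cv2.imread('pics/w9.png')
cv2.imwrite('pics/w9c.png',cv2.resize(a[120:360,140:400],(800,740),interpolation=cv2.INTER_CUBIC)[140:])"
```

```text
clock: 8.83
eef_pos: [516.4, -6.7, 278.3]
orientation: [0.04, 0.709, -0.044, 0.703]
ft_force: [-0.5, -1.2, -0.2]
width: 0.994
shift [ 0.1742 -0.1125 -0.0126] toolz yaw now -0.1184 turn about x 0.3216
tilt [-0.0097 -0.0058 -0.9999]
```

View pics/w9c.png

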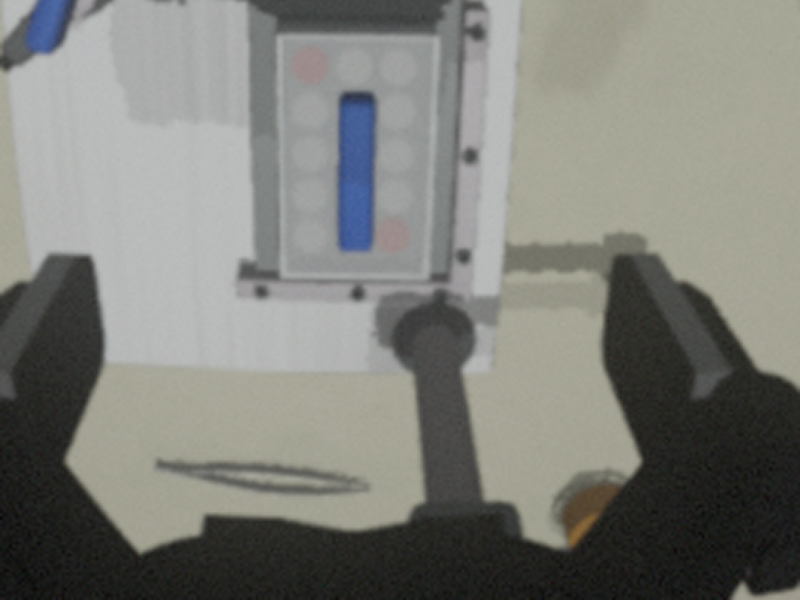

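```bash
python3 -c "
import cv2
a=cv2.imread('pics/w9.png')
cv2.imwrite('pics/w9d.png',cv2.resize(a[160:270,210:310],(545,600),interpolation=cv2.INTER_CUBIC))"
```

```text
(no output)
```

View pics/w9d.png

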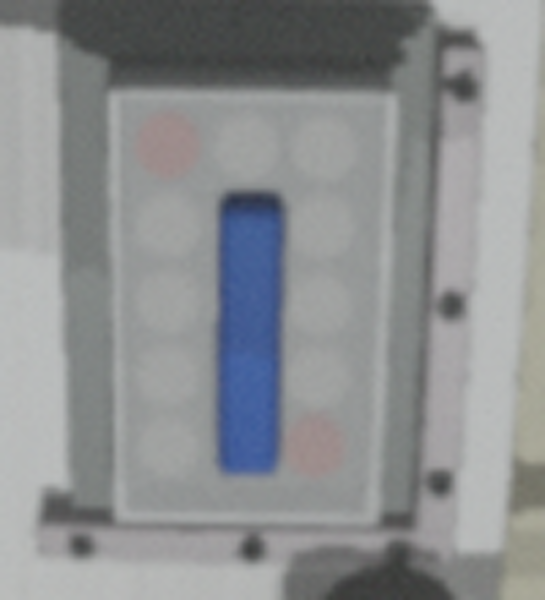

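```bash
python3 -m jog '[0.03,-0.027,-0.005,0.11, 0.03,-0.028,0,0.11, 0.03,-0.028,0.006,0.1, 0.03,-0.028,0.009,0, 0,0,0,0, 0,0,0,0]' 0.045; python3 -c "
from h import *
import pickle
go([490,-118,88],-0.447)
s=ctrl.state();p=snap('wrist','w10');pickle.dump((s,p),open('w10.pkl','wb'))
print(wproj(p,s,[[490,-118,92]]),s['eef_pos'])
a=cv2.imread('pics/w10.png')
cv2.imwrite('pics/w10c.png',cv2.resize(a[90:340,130:380],(600,600),interpolation=cv2.INTER_CUBIC))"
```

```text
clock: 9.38
eef_pos: [489.0, -118.1, 151.0]
orientation: [0.157, 0.694, -0.16, 0.684]
ft_force: [0.0, 0.2, 1.2]
width: 0.525
shift [0.0629 0.001  0.0017] toolz yaw now -0.4511 turn about x -0.0041
tilt [-1.560e-02 -8.000e-04 -9.999e-01]
[[256.91634528 220.32275588]] [ 489.03888501 -118.14775486  150.95897723]
```

View pics/w10c.png

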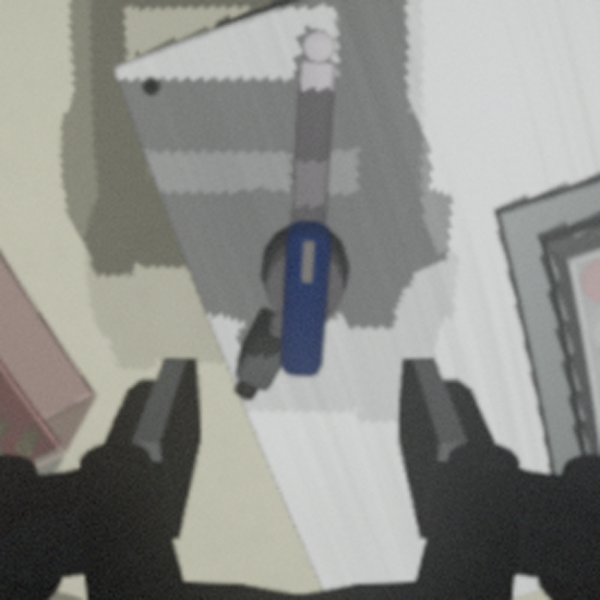

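```bash
python3 -m jog '[0.02,0.0005,-0.001,0, 0.02,0,0,0, 0.012,0,0,0, 0.006,0,0,0, 0.003,0,0,0, 0,0,0,0]' 0.045; python3 -c "
from h import *
import pickle
go([487.5,-116.8,88],-0.447)
s=ctrl.state();p=snap('wrist','w11')
print(s['eef_pos'])
a=cv2.imread('pics/w11.png')
cv2.imwrite('pics/w11c.png',cv2.resize(a[90:340,130:380],(600,600),interpolation=cv2.INTER_CUBIC))"
```

```text
clock: 9.93
eef_pos: [489.6, -113.4, 91.3]
orientation: [0.154, 0.693, -0.157, 0.687]
ft_force: [-0.1, -0.0, -0.7]
width: 0.527
shift [ 0.0033 -0.004  -0.0004] toolz yaw now -0.4435 turn about x 0.0035
tilt [-0.0099 -0.0034 -0.9999]
[ 489.60201751 -113.36070369   91.28588998]
```

View pics/w11c.png

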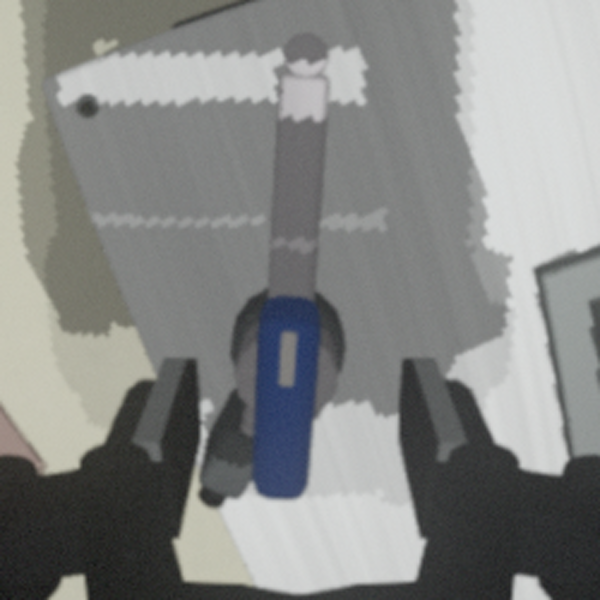

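```bash
python3 -m jog '[0.0015,-0.004,0,0.003, 0.0015,0,0,0, 0,0,0,0]' 0.045; python3 -m jog '[0,0,0,0, 0,0,0,0, 0,0,0,0, 0,0,0,0, 0,0,0,0]' 0.0;python3 -c "
from h import *
go([487.5,-116.8,88],-0.447)
s=ctrl.state();print(s['ft_force'],s['ft_torque'],s['q'])"
```

```text
clock: 10.23
eef_pos: [489.0, -117.5, 90.6]
orientation: [0.154, 0.691, -0.159, 0.688]
ft_force: [-0.4, 0.2, 0.6]
width: 0.528
clock: 10.65
eef_pos: [489.4, -117.0, 91.7]
orientation: [0.155, 0.691, -0.158, 0.688]
ft_force: [0.8, -0.1, -1.4]
width: 0.131
shift [ 0.0037 -0.0007 -0.0018] toolz yaw now -0.4466 turn about x 0.0004
tilt [-0.0042 -0.0043 -1.    ]
[ 0.77449115 -0.13254766 -1.36631789] [-0.13352994 -0.0358839   0.04042191] [-0.46493389  0.44409544  1.74326223 -0.00706737  0.95605656 -1.58503417]
```

```bash
python3 -m jog '[0,0,0,0.1, 0,0,0,0.1, 0,0,0,0.1, 0,0,0,0.1]'; python3 -c "
from h import *
go([489.4,-117,91.7],-0.447-1.45)
s=ctrl.state();print(s['ft_force'],s['ft_torque'])"
```

```text
clock: 10.98
eef_pos: [489.3, -117.1, 91.7]
orientation: [0.293, 0.643, -0.297, 0.642]
ft_force: [0.0, 1.1, -0.3]
width: 0.134
shift [-0.      0.0001  0.    ] toolz yaw now -0.8605 turn about x 1.0365
tilt [-0.0045 -0.0046 -1.    ]
[ 0.00535855  1.11480056 -0.28845284] [ 0.08819967 -0.00425646 -0.0142764 ]
```

```bash
python3 -m jog '[0,0,0,0.11, 0,0,0,0.11, 0,0,0,0.11, 0,0,0,0.11]'; python3 -m jog '[0,0,0,0.12, 0,0,0,0.12, 0,0,0,0.12, 0,0,0,0.1]'; python3 -c "
from h import *
go([489.4,-117,91.7],-0.447-1.4)
s=ctrl.state();print(s['ft_force'],s['ft_torque'])"
```

```text
clock: 11.32
eef_pos: [489.1, -117.0, 91.6]
orientation: [0.432, 0.559, -0.436, 0.558]
ft_force: [-1.6, -1.1, 0.5]
width: 0.129
clock: 11.65
eef_pos: [489.0, -117.1, 91.7]
orientation: [-0.552, -0.439, 0.557, -0.438]
ft_force: [0.6, 0.6, 0.1]
width: 0.13
shift [-0.      0.0004 -0.0002] toolz yaw now -1.8041 turn about x 0.0429
tilt [-0.006  -0.0044 -1.    ]
[0.60382664 0.64553881 0.05020792] [0.27336799 0.00496653 0.05207226]
```

```bash
python3 -m jog '[0,0,0,0.04, 0,0,0,0]'; python3 -m jog '[0,0,0,0, 0,0,0,0, 0,0,0,0]' 0.04; python3 -m jog '[-0.02,0,0,0, -0.04,0,0,0, -0.04,0,0,0, -0.03,0,0,-0.12, 0,0,0,-0.12, 0,0,0,0, 0,0,0,0]'; python3 -c "
from h import *
go([571,-12.8,95],-0.118)
p=snap('wrist','w12')
a=cv2.imread('pics/w12.png')
cv2.imwrite('pics/w12c.png',cv2.resize(a,(800,600),interpolation=cv2.INTER_CUBIC))"
```

```text
clock: 11.82
eef_pos: [489.0, -117.1, 91.7]
orientation: [-0.562, -0.425, 0.568, -0.425]
ft_force: [0.6, 0.0, -0.2]
width: 0.13
clock: 12.07
eef_pos: [489.0, -117.3, 91.7]
orientation: [-0.561, -0.426, 0.567, -0.426]
ft_force: [-0.1, 0.7, 0.3]
width: 0.473
clock: 12.65
eef_pos: [489.1, -116.7, 227.6]
orientation: [-0.503, -0.495, 0.509, -0.493]
ft_force: [0.2, -0.3, -0.2]
width: 0.468
shift [ 0.1315  0.0804 -0.1065] toolz yaw now -1.595 turn about x -1.477
tilt [-0.0078 -0.0044 -1.    ]
```

View pics/w12c.png

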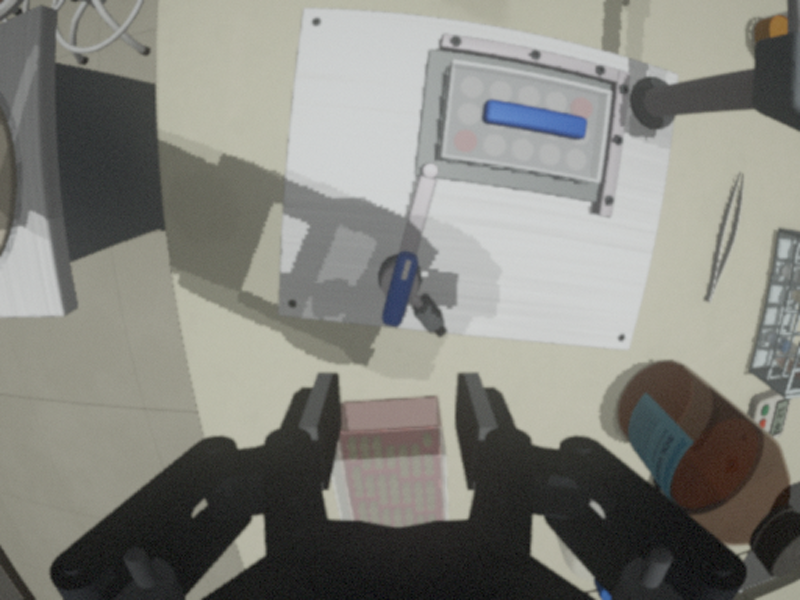

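Run:
```python
from h import *
s=ctrl.state();p=optics.read_camera('wrist');k=.64
f=lambda u,v,z:wat(p,s,(u*k,v*k),z)
a=f(390,322,92);b=f(408,254,92);v=b-a;print(np.linalg.norm(v),np.arctan2(v[1],v[0])+.115,'q',2.81-np.arctan2(v[1],v[0])-.115)
for n,q in [('bar',(0,0))]: pass
a=f(483,110,96);b=f(587,128,96);print('rib',a,b,(a+b)/2,np.arctan2(*(b-a)[[1,0]]))
c=[f(427,52,53),f(617,82,53)];print(c)
a=f(437,41,61);b=f(627,68,61);print('left fence',a,b,np.arctan2(*(b-a)[[1,0]]))
```

```text
43.64979005241763 1.4136435882040874 q 1.3963564117959126
rib [538.08168085 -10.94132038  96.        ] [600.55974777 -18.16907944  96.        ] [569.32071431 -14.55519991  96.        ] -0.1151727786966998
[array([510.12590617,  32.56708489,  53.        ]), array([642.04433286,  20.16872472,  53.        ])]
left fence [516.14841506  38.19436632  61.        ] [646.32923754  29.67712954  61.        ] -0.06533308672031934
```

```bash
python3 -m jog '[0,0,0,-0.123, 0,0,0,-0.123, 0,0,0,-0.123, 0,0,0,-0.123, 0,0,0,-0.123, 0,0,0,-0.123, 0,0,0,-0.123, 0,0,0,-0.123]'; python3 -m jog '[0,0.01,0,-0.123, 0,0.015,0.005,-0.123, 0,0.02,0.015,-0.12, 0,0.02,0.015,-0.12, 0,0.02,0.015,0, 0,0,0,0]' 0.045; python3 -c "
from h import *
go([570.5,-13.3,95],-0.116)"
```

```text
clock: 13.42
eef_pos: [485.7, -115.4, 217.2]
orientation: [0.207, 0.685, -0.21, 0.666]
ft_force: [0.5, 0.3, 0.5]
width: 0.464
clock: 13.92
eef_pos: [559.8, -45.2, 207.8]
orientation: [0.038, 0.72, -0.033, 0.692]
ft_force: [0.6, 0.3, 0.9]
width: 0.531
shift [0.1126 0.0322 0.0119] toolz yaw now -0.1006 turn about x 0.0154
tilt [-0.0393  0.0093 -0.9992]
```

```bash
python3 -m jog '[0.025,0.011,0.005,0.015, 0.025,0.011,0.005,0, 0.025,0.011,0.004,0, 0,0,0,0]' 0.045; python3 -c "
from h import *
go([570.5,-13.3,95],-0.116)
s=ctrl.state();p=snap('wrist','w13')
a=cv2.imread('pics/w13.png')
cv2.imwrite('pics/w13c.png',cv2.resize(a[90:340,130:380],(600,600),interpolation=cv2.INTER_CUBIC))"
```

```text
clock: 14.25
eef_pos: [573.9, -12.0, 126.2]
orientation: [0.046, 0.721, -0.041, 0.69]
ft_force: [-0.4, 1.1, -0.3]
width: 0.518
shift [ 0.0313 -0.0018 -0.0018] toolz yaw now -0.124 turn about x -0.008
tilt [-0.0444  0.0096 -0.999 ]
```

View pics/w13c.png

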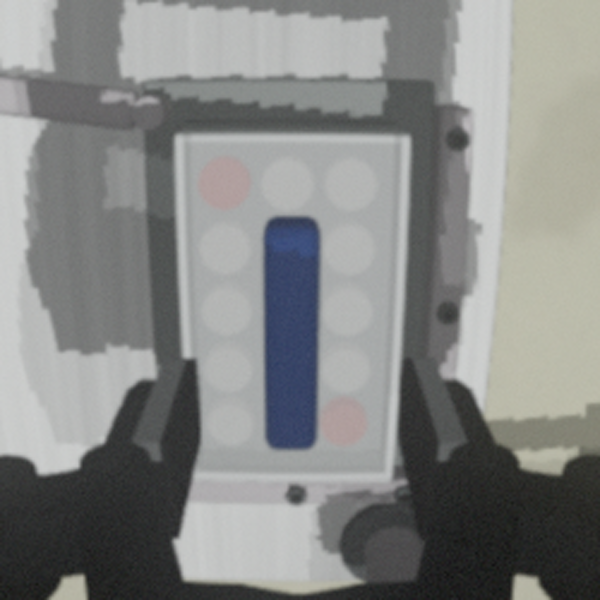

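```bash
python3 -m jog '[0.009,-0.001,-0.001,-0.008, 0.009,-0.0008,-0.0008,0, 0.008,0,0,0, 0.004,0,0,0, 0,0,0,0]' 0.045; python3 -c "
from h import *
go([570.5,-13.3,95],-0.116)
print(ctrl.state()['ft_force'])"
```

```text
clock: 14.72
eef_pos: [571.6, -17.8, 99.9]
orientation: [0.044, 0.719, -0.041, 0.692]
ft_force: [-0.4, -0.3, 0.2]
width: 0.526
shift [ 0.005   0.0043 -0.0014] toolz yaw now -0.1201 turn about x -0.0041
tilt [-0.037   0.0068 -0.9993]
[-0.42619722 -0.30633097  0.18741072]
```

```bash
python3 -m jog '[0.002,0.003,-0.001,0, 0.002,0.001,0,0, 0.001,0,0,0, 0,0,0,0]' 0.045; python3 -c "
from h import *
go([570.5,-13.3,95],-0.116)
s=ctrl.state();p=snap('wrist','w14');print(s['ft_force'])
a=cv2.imread('pics/w14.png')
cv2.imwrite('pics/w14c.png',cv2.resize(a[90:340,130:380],(600,600),interpolation=cv2.INTER_CUBIC))"
```

```text
clock: 15.05
eef_pos: [571.3, -13.9, 95.8]
orientation: [0.044, 0.718, -0.041, 0.693]
ft_force: [0.3, 0.3, 0.4]
width: 0.526
shift [ 0.0008  0.0005 -0.0009] toolz yaw now -0.1212 turn about x -0.0052
tilt [-0.0348  0.0064 -0.9994]
[0.30526824 0.33496889 0.43967739]
```

View pics/w14c.png

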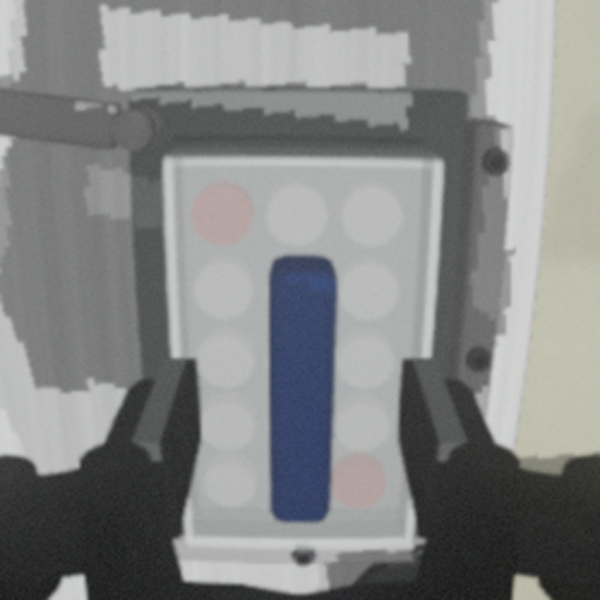

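Centred. Close and lift straight.

```bash
python3 -m jog '[0.0008,0,0,0, 0,0,0,0, 0,0,0,0, 0,0,0,0, 0,0,0,0, 0,0,0,0]' 0.0; python3 -m jog '[-0.004,0,0,0, -0.006,0,0,0, -0.01,0,0,0]';python3 -m jog '[-0.03,0,0,0, -0.035,0,0,0, -0.035,0,0,0, -0.02,0,-0.02,0, 0,0,0,0]'; python3 -c "
from h import *
go([461,286,200],-0.035)
s=ctrl.state();p=snap('wrist','w15');print(s['ft_force'])
a=cv2.imread('pics/w15.png')
cv2.imwrite('pics/w15c.png',cv2.resize(a,(800,600),interpolation=cv2.INTER_CUBIC))"
```

```text
clock: 15.6
eef_pos: [571.6, -13.9, 95.7]
orientation: [0.044, 0.718, -0.041, 0.694]
ft_force: [0.6, 0.4, 0.9]
width: 0.14
clock: 15.85
eef_pos: [571.3, -13.8, 115.1]
orientation: [0.044, 0.719, -0.041, 0.692]
ft_force: [-0.3, 0.4, 0.1]
width: 0.146
clock: 16.27
eef_pos: [555.7, -12.2, 246.4]
orientation: [0.044, 0.718, -0.041, 0.693]
ft_force: [0.1, 0.4, -0.6]
width: 0.144
shift [ 0.0515  0.2845 -0.1282] toolz yaw now -0.1209 turn about x -0.0859
tilt [-0.0352  0.0064 -0.9994]
[ 0.1143237   0.39380143 -0.58384755]
```

View pics/w15c.png

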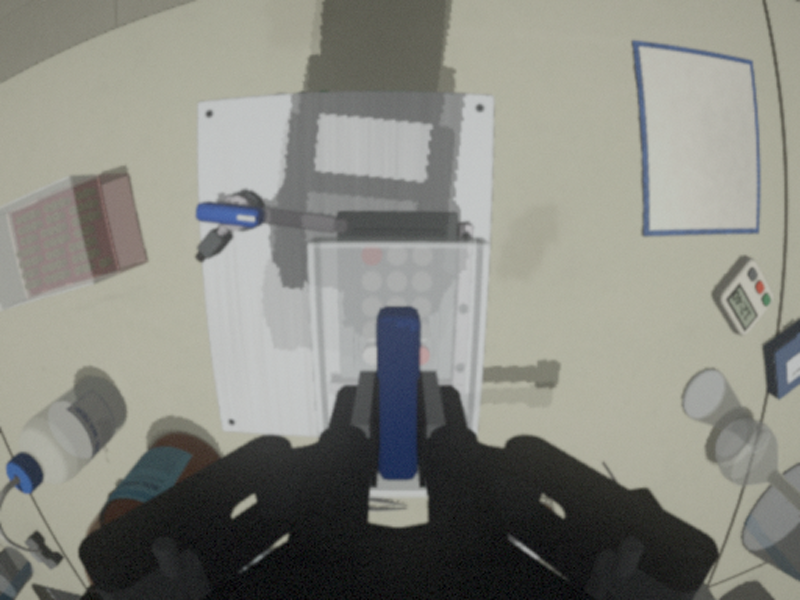

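```bash
python3 - <<'E'
from h import *
s=ctrl.state();p=optics.read_camera('wrist');k=.64
P=np.array([wat(p,s,(u*k,v*k),3) for u,v in [(633,42),(752,62),(759,232),(646,235)]]);print(P.round(),P.mean(0),np.linalg.norm(P-np.roll(P,-1,0),axis=1))
E
python3 -m jog '[0,0.036,-0.016,-0.043, 0,0.036,-0.016,-0.043, 0.005,0.036,-0.016,0, 0.01,0.036,-0.016,0, 0.01,0.036,-0.016,0, 0.01,0.036,-0.016,0, 0.01,0.036,-0.016,0, 0,0,0,0]'; python3 -c "
from h import *
go([461,286,44],-0.035)"
```

```text
[[376. 217.   3.]
 [381. 365.   3.]
 [556. 359.   3.]
 [551. 213.   3.]] [466.02975256 288.40108498   3.        ] [147.51755366 175.17357831 146.52398437 175.36501304]
clock: 17.03
eef_pos: [451.8, 250.8, 192.2]
orientation: [0.015, 0.726, -0.012, 0.687]
ft_force: [-0.2, 0.8, -0.9]
width: 0.139
shift [0.1476 0.035  0.0159] toolz yaw now -0.0393 turn about x -0.0043
tilt [-0.0549  0.0056 -0.9985]
```

```bash
python3 -m jog '[0.025,0.012,0.006,0, 0.025,0.012,0.006,0, 0.025,0.01,0.004,0, 0.025,0,0,0, 0.015,0,0,0, 0.01,0,0,0, 0,0,0,0]'; python3 -c "
from h import *
go([463,287,36],-0.035)
p=snap('wrist','w16')"
```

```text
clock: 17.62
eef_pos: [459.2, 287.6, 52.9]
orientation: [0.012, 0.73, -0.012, 0.683]
ft_force: [-1.1, 0.4, -0.6]
width: 0.141
shift [ 0.0166 -0.0005  0.005 ] toolz yaw now -0.0345 turn about x 0.0005
tilt [-6.690e-02  5.000e-04 -9.978e-01]
```

View pics/w16.png

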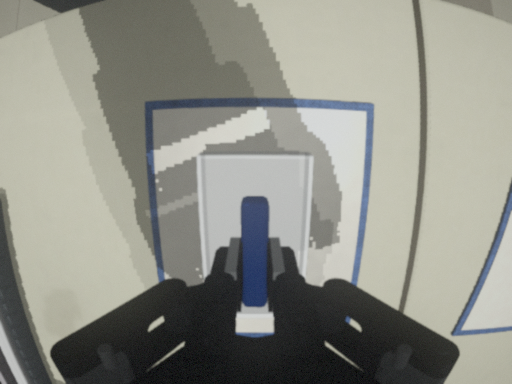

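```bash
python3 -m jog '[0.006,0,0.002,0, 0.004,0,0.002,0, 0.002,0,0.001,0, 0,0,0,0]'; python3 -m jog '[0.0015,0,0,0, 0.001,0,0,0]';  python3 -m jog '[0.001,0,0,0, 0.001,0,0,0]'
```

```text
clock: 18.0
eef_pos: [466.4, 287.5, 43.1]
orientation: [0.013, 0.728, -0.012, 0.685]
ft_force: [0.6, -0.3, -0.4]
width: 0.146
clock: 18.17
eef_pos: [467.0, 287.6, 41.5]
orientation: [0.013, 0.728, -0.012, 0.686]
ft_force: [0.4, -0.3, -0.5]
width: 0.139
clock: 18.33
eef_pos: [467.1, 287.6, 39.9]
orientation: [0.013, 0.727, -0.012, 0.686]
ft_force: [-1.0, -0.4, -0.6]
width: 0.143
```

```bash
python3 -m jog '[0.001,0,0,0, 0.001,0,0,0]';  python3 -m jog '[0.0008,0,0,0, 0.0008,0,0,0]';  python3 -m jog '[0.0006,0,0,0, 0.0006,0,0,0]'
```

```text
clock: 18.5
eef_pos: [467.0, 287.7, 37.9]
orientation: [0.013, 0.727, -0.012, 0.686]
ft_force: [0.4, -0.1, 0.0]
width: 0.142
clock: 18.67
eef_pos: [466.8, 287.8, 36.3]
orientation: [0.013, 0.727, -0.012, 0.686]
ft_force: [-3.2, 0.0, 5.5]
width: 0.142
clock: 18.83
eef_pos: [466.6, 287.8, 36.0]
orientation: [0.013, 0.727, -0.012, 0.686]
ft_force: [-3.5, -1.5, 7.1]
width: 0.14
```

Contact. Release, rise, look.

```bash
python3 -m jog '[0,0,0,0, 0,0,0,0, 0,0,0,0, 0,0,0,0]' 0.045; python3 -m jog '[-0.01,0,0,0, -0.02,0,0,0, -0.035,0,0,0, -0.035,0,0,0, -0.035,0,0,0, -0.035,0,0,0, -0.03,0,-0.02,0, 0,0,0,0]'; python3 -c "
from h import *
import pickle
s=ctrl.state();p=snap('wrist','w17');pickle.dump((s,p),open('w17.pkl','wb'))
print(s['eef_pos'])
a=cv2.imread('pics/w17.png')
cv2.imwrite('pics/w17c.png',cv2.resize(a,(800,600),interpolation=cv2.INTER_CUBIC))
p=snap('top','top2');a=cv2.imread('pics/top2.png')
cv2.imwrite('pics/top2c.png',cv2.resize(a[140:250,170:385],(800,410),interpolation=cv2.INTER_CUBIC))
p=snap('scene','sc2');a=cv2.imread('pics/sc2.png')
cv2.imwrite('pics/sc2c.png',cv2.resize(a[150:300,190:390],(800,600),interpolation=cv2.INTER_CUBIC))
"
```

```text
clock: 19.17
eef_pos: [466.9, 288.0, 36.2]
orientation: [0.013, 0.727, -0.011, 0.687]
ft_force: [0.4, 0.2, 0.0]
width: 0.528
clock: 19.83
eef_pos: [457.4, 287.3, 249.6]
orientation: [0.013, 0.728, -0.012, 0.686]
ft_force: [0.1, -0.4, 0.8]
width: 0.528
[457.39685373 287.26092865 249.55136877]
```

View pics/w17c.png

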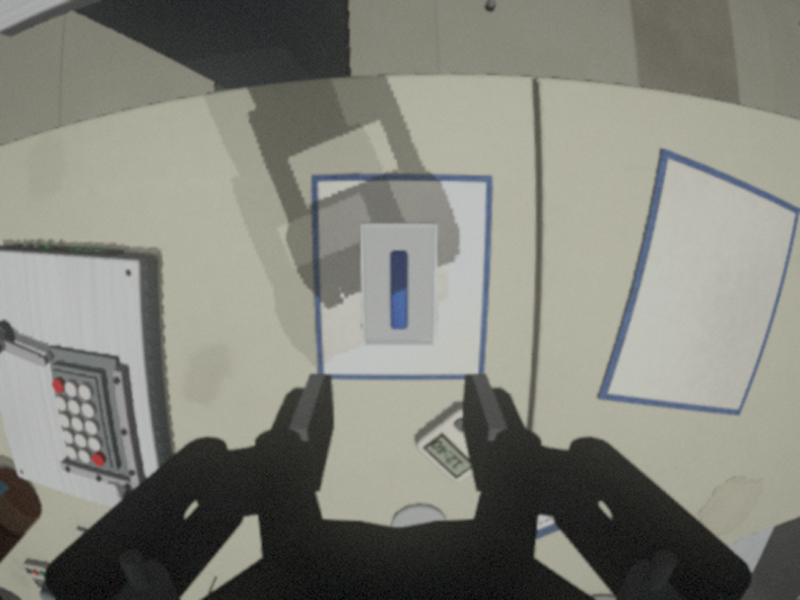

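View pics/top2c.png

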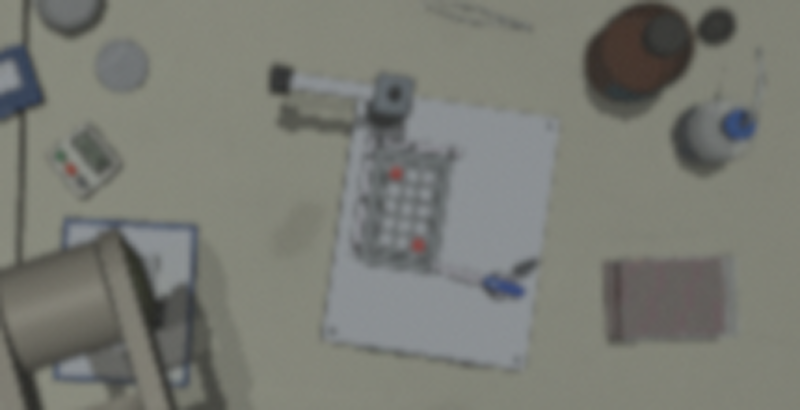

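View pics/sc2c.png

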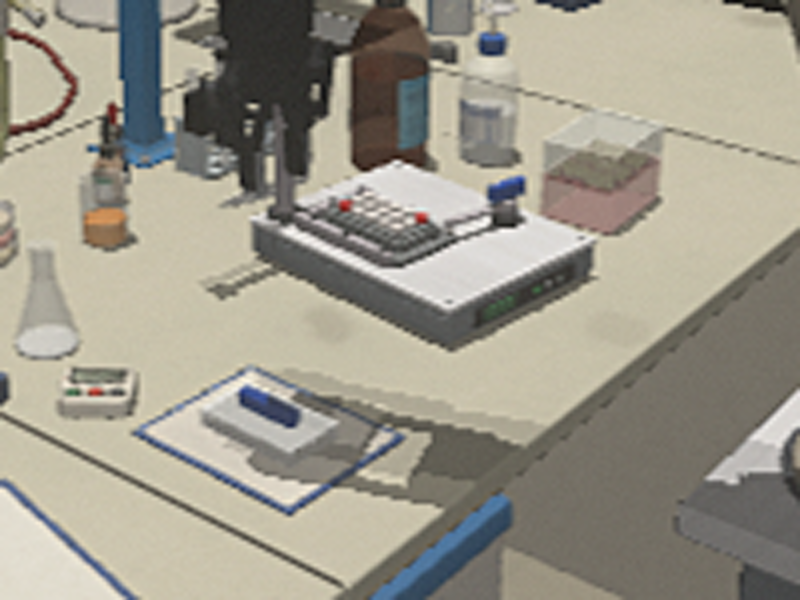

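```bash
python3 -m jog '[0,-0.037,0.012,0, 0,-0.037,0.012,0, 0,-0.037,0.012,0, 0,-0.037,0.012,0, 0,-0.037,0.012,0, 0,-0.037,0.012,0, 0,-0.037,0.012,0, 0,0,0,0]' 0.085; python3 -c "
from h import *
s=ctrl.state();p=snap('wrist','w18')
print(s['eef_pos'])
a=cv2.imread('pics/w18.png')
cv2.imwrite('pics/w18c.png',cv2.resize(a[130:310,150:390],(800,600),interpolation=cv2.INTER_CUBIC))
"
```

```text
clock: 20.65
eef_pos: [530.7, 13.5, 223.1]
orientation: [0.01, 0.739, -0.012, 0.673]
ft_force: [0.8, 0.0, 0.3]
width: 0.997
[530.72589044  13.48408212 223.0886599 ]
```

View pics/w18c.png

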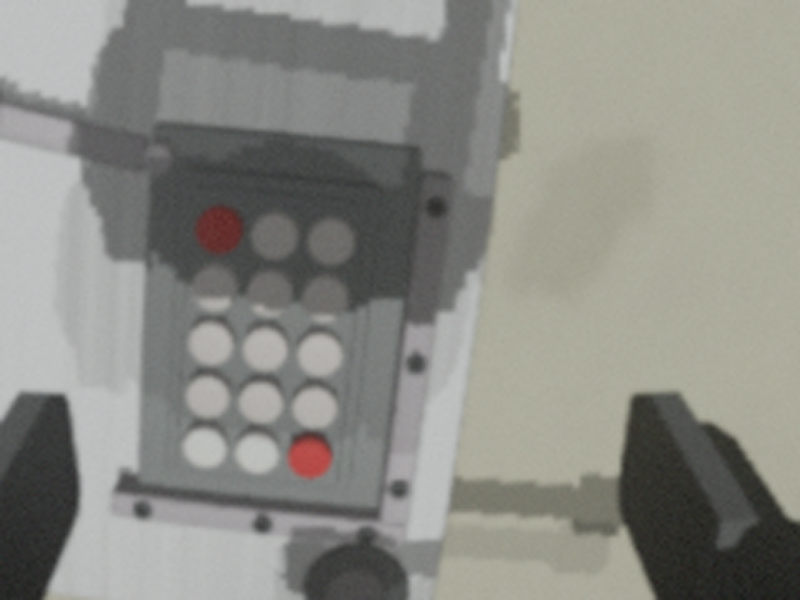

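Tray flush along both fences, toe over the right flange. Handing in.

```bash
python3 -c "
from plant import ctrl
print(ctrl.finish_job())"
```

```text
the job is handed in; nothing more can be done
None
```

I handed the job in at about 20.7 s of the 72 s allowed. The last pictures show the tray flush and clamped, with the lid on the mat; no verdict was reported.

**What I did:**
- **Tray:** I gripped it by the lid's rib and slid it into the corner. The highest force I read at the wrist was about 13 N, and I never touched the tray itself.
- **Clamp:** I turned the blue bar clockwise about 1.40 rad.
- **Lid:** I lifted it off only after the clamp was locked, and set it in the middle of the 180 x 150 mm mat.

**What the last checks showed:**
- **Clamp:** after I let go, the bar measured 1.396 rad in the picture, so it is locked. The toe lies over the tray's right flange.
- **Tray:** no gap shows at either fence. The rib was parallel to the sampler within about 0.001 rad before I lifted the lid.
- **Lid:** it looks flat, right way up and within a few mm of the mat's centre.
- **Bystanders:** all five appear where they were. I judged this by eye and did not measure it.

**What disagreed:**
- **Tray distance:** one measurement from the deck's front edge put the tray about 2.6 mm short of the far fence. That edge gave a poor fit (1.1 mm scatter), and the close views of the fence contradicted it, so I trusted the views.
- **Tool tilt:** the tool drifted up to 0.07 rad out of plumb during the moves. The lid came down slightly tilted (about 0.03 rad) and settled flat when released.

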